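# Load a sample vial on a rail carrier and slide it round the bend to its stop

## Task

Stand the sample vial in the well of the carrier, then slide the carrier along its slotted rail, round the bend, until its nose meets the bumper of the end stop and goes solid, and press it home there with about 10 N for a second. Keep the carrier down in its slot, never force it with more than 15 N against the stop or 25 N against the rail, and don't knock the other things about. Leave the carrier against the bumper with the vial standing in it.

Things in the scene. Friction and masses are not known exactly. Their poses are not given: they have to be found in the camera images.
- rail: Fixed slotted guide rail on the worktop. Origin on the worktop under the slot's centreline where the bend begins, z up; place and heading vary. In its frame (mm) the centreline runs along +x at y = 0 from x = -140 to 0 (entry leg), then a quarter circle about (0, 70) from (0, 0) to (70, 70), to the left, then along +y at x = 70 to y = 200 (exit leg). Both ends are open.
- bend_end (a point): Point on the rail, on the slot's centreline at strip-top height (20 mm above the worktop), where the bend ends and the exit leg begins: (70, 70, 20) mm in the rail's frame. The rail is a dark steel base 62 mm wide, 8 mm thick, with two plain steel strips on it, each 16 mm wide and 12 mm high; the slot between them is 15 mm wide and 12 mm deep.
- carrier: Loose white plastic carrier, 200 to 325 g, on the entry leg: block 60 x 40 x 24 mm high with round nose and tail (radius 11.5 mm, 76 mm over all). Origin: centre of its underside, which slides on the strip tops; x to the nose (direction of travel), z up. Two steel pins below it, 12 mm diameter, 9 mm long, at x = +22 and -22 mm, run in the slot (1.5 mm play each side) and steer it round the bend.
- tail (a point): Middle of the carrier's rounded tail: (-38, 0, 12) mm in the carrier's frame, 32 mm above the worktop. Shut fingertips can push here, along the carrier's x; the carrier slides with 0.5 to 4 N on the straight (friction not exactly known), more in the bend, and only coasts a few mm.
- well (a point): Centre of the floor of the carrier's well, 8 mm above the carrier's origin (28 mm above the worktop): an upright round hole in the middle of the carrier, 25.5 mm diameter (2 mm chamfer at the mouth), 16 mm deep, open at the top. The vial stands in it with 2 mm play each side and 32 mm of it showing.
- stop: Fixed steel end stop across the exit leg, on the strip tops: block 20 x 50 x 26 mm, black clamping knob on top; its place along the leg varies. Origin: foot of the middle of the block's face, which looks back down the leg; x along the leg, as the rail's +y. A bumper sticks out of this face (see stop_face).
- stop_face (a point): Point on the block's face, 12 mm above the strip tops, where the bumper comes out: a rod with a round black rubber head, 18 mm diameter. How far it is run out varies and is not measured: the head's front stands 9 to 34 mm before this point. The head gives 3 mm against a weak spring (under 1 N); then it is solid and the carrier, its nose against the head, is home. Feel for it.
- vial: Small glass sample vial with black screw cap, 21 mm diameter, 48 mm high, 30 g, standing upright on the worktop to the left, past the rail's end; origin at the centre of its underside, z up.
- dropper_bottle: Bystander: amber dropper bottle, 36 mm diameter, 106 mm high, standing beyond the vial; origin under its centre.
- clicker: Bystander: round white hand tally counter, 56 x 54 x 20 mm, lying inside the rail's bend; origin under its centre.
- timer: Bystander: white lab timer, 66 x 62 x 17 mm, lying right of the rail's entry; origin under its centre.
- loupe: Bystander: black folding hand lens, 33 x 72 x 9 mm, lying right of the rail's entry; origin under its centre.
Things that resemble listed ones, but are neither listed nor needed, are in the scene too. Of the things like the carrier, leave any that is blue or yellow; of the rest the smaller one is meant.

How it is judged:
By the outcome, as a careful person would: the job done as asked, in the order asked, and still so for the second after the job is handed in, with the robot touching nothing.
It also fails if it takes over 72 s, if anything falls off the work surface, if the arm or the gripper's body presses on something with over 40 N, if the wrist force passes 120 N, or if a joint passes its speed limit or range.

## Robot

A 6-joint arm with a two-finger parallel gripper is mounted at the origin on the work surface; the furniture and walls round the work are solid. World frame = base frame: x ahead of the robot, y to its left, z up, the work surface at z = 0. Lengths are in m, angles in rad, forces in N, time in s.
With the tool pointing down it reaches from about 0.3 to 0.775 m from the base axis. Payload 14.6 kg.
Tool frame: the origin (TCP) lies at the very end of the fingers, on their centre line; the grasp point (between the pads) lies 19 mm behind it; z points along the fingers, y is the line along which they close (so a half turn about z gives the same grasp; the last joint's range is limited). The gripper opens to 94 mm and grips with 3 to 60 N. Pads are 16 mm wide; open, the fingers measure 119 mm over their backs; the gripper's body (75 mm by 177 mm) begins 78 mm behind the grasp point.
Start: joints at [1.235, 0.3, 1.521, -0, 1.321, -0.067], TCP at [0.146, 0.53, 0.205] pointing down, gripper open.
Joint ranges: [-3.03, 3.03], [-0.79, 2.21], [0.23, 2.52], [-1.04, 4.18], [0, 3.07], [-2.55, 2.55]. Speed limits (rad/s): [2.22, 2.22, 2.57, 3.14, 3.14, 3.14].

## Interface

Orientations are given as [roll, pitch, yaw] about the fixed x, y, z axes, in that order (R = Rz(yaw) Ry(pitch) Rx(roll)).
In Python, from station import ctrl, cams gives the robot as it stands. The module is installed in compiled form; this text tells all that it offers.
- The arm moves only by the tool arm_command, never from a script. Its argument "plan" is a list that holds one entry, the list of rows, each a list of 7 numbers: the shift along the tool's x, y, z in parts of the range, where 1.0 means 600 mm, then the turn, a rotation vector about the tool's x, y, z in normalised numbers (1 is 180 degrees), then the closure, from -1 (fully open) to 1 (shut). A call has 1 to 12 rows; each row is the pose to reach, as a shift and turn from the pose commanded when the call began, along the tool's axes at that moment; what a row does not reach only later rows make up. A row lasts 1/10 s, in which the tool goes at most 50 mm and 8.59 degrees, less where a joint would pass 70% of its speed; a pose out of reach is approached as far as the arm can. A shift or turn number past 1, either way, is cut back to 1. A call with a gripper value outside its range is refused whole. The fingers move at their own pace and stop on an object; "squeeze" is the grip in N (left out, the last holds). Time passes only in rows, so rows that repeat a pose let the fingers close. It gives the time, the measured TCP pose, the force, the opening and the grip force at its end, in the units of the state.
- ctrl.get_obs(): the state, without advancing time (a new reading comes with each control period).
- cams.camera(name): name is "side" or "top" or "wrist"; returns (picture, depth): 420x560x3 uint8, blue, green, red; 420x560 float32, m along the optical axis (not along the pixel's ray), 0 where there is no reading.
- cams.camera_info(name): a dict with "fx", "fy", "cx", "cy" (pixels), "world_to_cam" (4x4, takes a point from world to camera coordinates). Camera axes: x right, y down, z forward; pixel columns grow to the right and rows downward; lengths in m; the calibration is good to about 2 mm. The wrist camera is an equidistant fisheye: a pixel r from the principal point sees the ray r / f radians off the axis. A picture is of the moment at which its call begins: read the wrist's pose just before it. camera_info takes no time and is no camera call; for the wrist camera it gives the pose at the moment of the call.
- ctrl.hand_in(): hands the job in; it is judged then, once.
The state is a dict: "time_s": time; "qpos": joint angles; "joint_vel": joint speeds; "tau": joint torques, N m; "ee_pos": TCP position; "eef_rot": TCP orientation; "force": force on the tool from outside, world axes, zero at the start; "moment": the same for the moment, N m; "grip_width": finger opening in m; "grip_force": force on a finger pad.
Only numpy, scipy, OpenCV 4.12 (cv2) and the standard library are available. Lean on these libraries where they do the work, as an engineer would, in place of code of your own. Each camera call takes 0.05 s, during which the arm holds its last target. There are 200 camera calls.

## Working session

There is one attempt and no reset: what is moved stays moved. The work goes in short steps, Python scripts to look and compute and a tool call to move; the robot and the scene stay as the last step left them, time stands still between calls to the robot, and variables do not carry over. Pictures are saved under pics/ and viewed, at most 10 in all, crops included, and the job is handed in when it is done.

Besides the shell and the picture viewer there is one more tool, called after "Call:" as name(argument=value, ...), one argument or row to a line, values as JSON. arm_command: Moves the arm, as the interface text tells. Its arguments: {"type":"object","properties":{"plan":{"type":"array"},"squeeze":{"type":"number"}},"required":["plan"]}

```bash
mkdir -p pics
cat > h.py <<'E'
import numpy as np, cv2
from station import ctrl, cams
def shot(n):
    im,d=cams.camera(n); i=cams.camera_info(n); np.savez(f'/tmp/{n}.npz',im=im,d=d,T=i['world_to_cam'],k=[i['fx'],i['fy'],i['cx'],i['cy']]); return im,d,i
def load(n):
    z=np.load(f'/tmp/{n}.npz'); return z['im'],z['d'],z['T'],z['k']
def cloud(n):
    im,d,T,k=load(n); v,u=np.mgrid[:420,:560]
    P=np.stack([(u-k[2])/k[0]*d,(v-k[3])/k[1]*d,d],-1); W=np.linalg.inv(T)
    P=P@W[:3,:3].T+W[:3,3]; P[d==0]=np.nan; return P,im
def ray(n,u,v,z):
    im,d,T,k=load(n); W=np.linalg.inv(T); r=W[:3,:3]@np.array([(u-k[2])/k[0],(v-k[3])/k[1],1]); o=W[:3,3]
    return o+r*(z-o[2])/r[2]
E
python3 - <<'E'
from h import *
for n in ('top','side'):
    im,d,i=shot(n); cv2.imwrite(f'pics/{n}.png',cv2.resize(im,(800,600))); print(n,i['fx'],i['cx'],i['cy'],np.linalg.inv(i['world_to_cam']).round(3))
o=ctrl.get_obs();print({k:np.round(v,3) for k,v in o.items()})
E
```

```text
top 416.9635576312472 280.98265859654566 214.99662438418292 [[-1.050e-01 -9.700e-01  2.210e-01  2.940e-01]
 [-9.940e-01  1.020e-01 -2.900e-02  1.000e-03]
 [ 5.000e-03 -2.230e-01 -9.750e-01  1.156e+00]
 [ 0.000e+00  0.000e+00  0.000e+00  1.000e+00]]
side 530.880208682753 275.1666262870501 211.7265413215662 [[-0.959 -0.175  0.222  0.235]
 [-0.282  0.53  -0.8    1.011]
 [ 0.023 -0.83  -0.557  0.774]
 [ 0.     0.     0.     1.   ]]
{'time_s': np.float64(0.1), 'qpos': array([ 1.235,  0.3  ,  1.521,  0.   ,  1.321, -0.067]), 'joint_vel': array([-0.001, -0.001, -0.002,  0.001,  0.   ,  0.   ]), 'tau': array([ 0.0000e+00, -5.3265e+01, -3.5328e+01,  7.1000e-02,  2.3000e-02,
       -0.0000e+00]), 'ee_pos': array([0.146, 0.53 , 0.205]), 'eef_rot': array([-3.141, -0.   ,  2.873]), 'force': array([-0.043,  0.595,  0.414]), 'moment': array([0.011, 0.006, 0.015]), 'grip_force': np.float64(0.0), 'grip_width': np.float64(0.094)}
```

View pics/top.png

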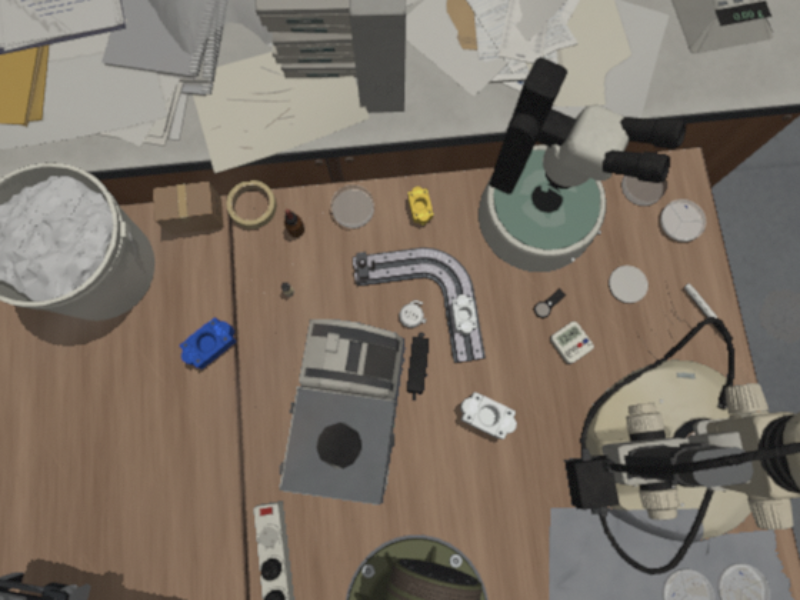

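View pics/side.png

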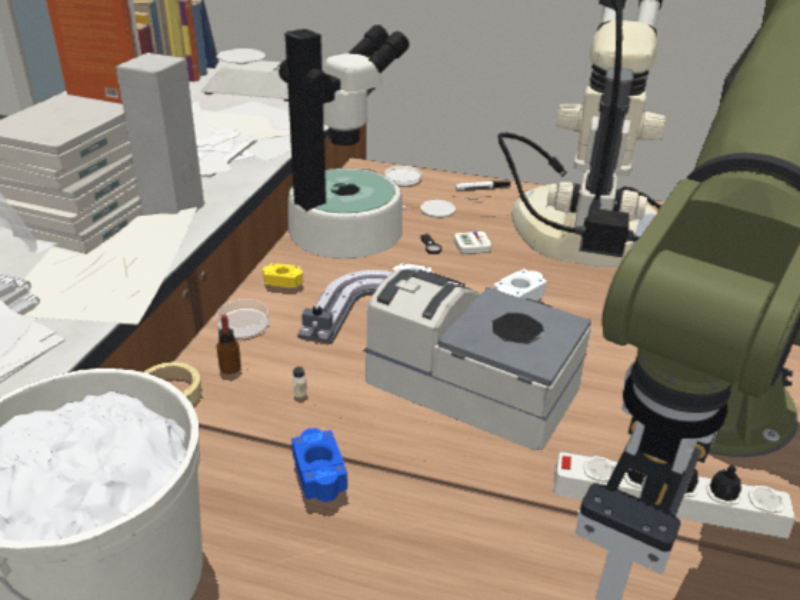

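The top view (800-wide pixels) shows:
- the rail, with its entry end at (470,355), the bend near (455,265) and the stop at (362,267)
- the small white carrier on the entry leg at (462,312), with the larger white decoy off the rail at (488,415)
- the vial at (286,290), the bottle at (293,225) and the clicker at (412,315)

The side view confirms this, with the vial at (299,384).

```bash
cat > m.py <<'E'
from h import *
from scipy.optimize import minimize
def D(p): # distance to centreline, rail frame mm
    x,y=p[...,0],p[...,1]
    d1=np.hypot(x-np.clip(x,-140,0),y); d3=np.hypot(x-70,y-np.clip(y,70,200))
    a=np.clip(np.arctan2(y-70,x),-np.pi/2,0); d2=np.hypot(x-70*np.cos(a),y-70-70*np.sin(a))
    return np.minimum(np.minimum(d1,d3),d2)
def loc(P,q):
    c,s=np.cos(q[2]),np.sin(q[2]); d=P[:,:2]*1000-q[:2]; return np.c_[c*d[:,0]+s*d[:,1],-s*d[:,0]+c*d[:,1]]
def fit(P,q0):
    # strip points: should be within 23.5 of centreline, tile it symmetrically
    def cost(q):
        L=loc(P,q); d=D(L); return np.mean(np.minimum(np.abs(d-15.5),25)**2)
    best=min((minimize(cost,np.array(q0)+np.array([0,0,w]),method='Nelder-Mead',options=dict(initial_simplex=np.array(q0)+np.array([[0,0,w],[15,0,w],[0,15,w],[0,0,w+.15]]),maxiter=2000,xatol=.01,fatol=1e-4)) for w in (-.1,0,.1)),key=lambda r:r.fun)
    return best.x,best.fun
E
python3 - <<'E'
from m import *
P,im=cloud('top')
def at(u,v): return P[int(v*.7),int(u*.7)].round(3)
for k,p in dict(table=(250,400),carrier_edge=(455,312),tail=(470,345),bendbeg=(470,290),bendend=(430,257),stop=(362,267),vial=(286,290),bottle=(293,225),clicker=(412,315),bal=(345,340),bal2=(360,410),bal_c=(403,335),big=(475,412),micro=(545,215),timer=(575,340)).items(): print(k,at(*p))
n=np.isfinite(P[...,2])
q0=None
b=at(470,290)[:2]*1000
for c in('top','side'):
    Q,_=cloud(c)
    S=Q[np.isfinite(Q[...,2])]; 
    m=(S[:,2]>.014)&(S[:,2]<.027)&(abs(S[:,0]-.58)<.25)&(abs(S[:,1]-.0)<.3)
    print(c,m.sum(), S[m].mean(0) if m.any() else '')
    q,f=fit(S[m],[b[0],b[1],0.08]); print(q.round(3),f)
    L=loc(S,q); 
    for lo,hi in((.005,.012),(.017,.023),(.035,.08)):
        k=(D(L)<35)&(S[:,2]>lo)&(S[:,2]<hi); print(lo,k.sum(),L[k].min(0).round(1) if k.any() else '',L[k].max(0).round(1) if k.any() else '')
    k=(D(L)<24)&(S[:,2]>.040)&(S[:,2]<.047)&(L[:,1]<60); print('carr top',k.sum(),np.percentile(L[k],[1,50,99],axis=0).round(1),np.median(S[k,2]))
    k=(D(L)<28)&(S[:,2]>.040)&(L[:,1]>90); print('stop',k.sum(),np.percentile(L[k],[1,50,99],axis=0).round(1))
    m=(np.hypot(S[:,0]-at(286,290)[0],S[:,1]-at(286,290)[1])<.03)&(S[:,2]>.01); print('vial',m.sum(),np.percentile(S[m],[2,50,98],axis=0).round(4))
E
```

```text
table [ 0.405  0.276 -0.004]
carrier_edge [ 0.527 -0.132  0.046]
tail [ 0.467 -0.158  0.008]
bendbeg [ 0.572 -0.171  0.02 ]
bendend [ 0.651 -0.101  0.018]
stop [0.634 0.036 0.051]
vial [0.604 0.186 0.042]
bottle [0.731 0.162 0.055]
clicker [ 0.535 -0.051  0.021]
bal [0.475 0.073 0.165]
bal2 [0.356 0.062 0.13 ]
bal_c [ 0.501 -0.03   0.002]
big [ 0.336 -0.145  0.045]
micro [ 0.685 -0.318  0.099]
timer [ 0.455 -0.36   0.016]
top 2135 [ 0.618252   -0.04420363  0.02021668]
[ 5.77848e+02 -1.46773e+02  3.50000e-02] 267.6458554303168
0.005 882 [-159.8  -31.7] [104.4 198.8]
0.017 994 [-140.1  -24.1] [ 93.8 198.9]
0.035 443 [-91.8 -21.3] [ 95.6 195. ]
carr top 253 [[-89.9 -20.2]
 [-57.2  -1.3]
 [-18.4  19.2]] 0.04367030834154506
stop 131 [[ 45.9 160.4]
 [ 67.8 180.5]
 [ 94.7 190.4]]
vial 67 [[0.6019 0.1781 0.015 ]
 [0.6085 0.1862 0.0404]
 [0.6197 0.1973 0.0504]]
side 2202 [0.6446014  0.00802079 0.02062067]
[ 5.72539e+02 -1.47737e+02  3.70000e-02] 422.2841123077331
0.005 362 [  5.6 -14.7] [102.8 202.3]
0.017 564 [-139.3  -27.6] [ 95.8 199.1]
0.035 278 [-88.6 -23.2] [ 96.6 197.7]
carr top 74 [[-83.7 -22.6]
 [-46.8 -14.5]
 [-17.1   2.5]] 0.04436558178547323
stop 161 [[ 47.4 169.6]
 [ 69.5 184. ]
 [ 96.4 192.1]]
vial 165 [[0.5982 0.1798 0.0112]
 [0.6062 0.1928 0.0328]
 [0.6175 0.1983 0.0494]]
```

```bash
cat >> h.py <<'E'
def go(x,y,z,yaw,ref=None):
    o=ctrl.get_obs(); p=o['ee_pos']; psi=o['eef_rot'][2]
    d=(np.array([x,y,z])-p)*1000; c,s=np.cos(psi),np.sin(psi)
    dy=(yaw-psi+np.pi)%(2*np.pi)-np.pi
    print('shift',np.round([c*d[0]+s*d[1],s*d[0]-c*d[1],-d[2]],1),'turnz',round(-dy,3),'at',p.round(4),'rpy',np.round(o['eef_rot'],3),'F',np.round(o['force'],1))
E
python3 - <<'E'
from m import *
for c in('top','side'):
    P,_=cloud(c); S=P[np.isfinite(P[...,2])]
    m=(S[:,2]>.1)&(S[:,0]>.3)&(S[:,0]<.8)&(S[:,1]>-.03)&(S[:,1]<.25)&(S[:,2]<.2); print('bal',np.percentile(S[m],[1,99],axis=0).round(3),m.sum())
    m=(S[:,2]>.085)&(S[:,0]>.45)&(S[:,0]<.85)&(S[:,1]<-.1)&(S[:,1]>-.5)
    T=S[m]; print('scope');
    for lo,hi in((.085,.12),(.12,.2),(.2,.3),(.3,.5)):
        k=(T[:,2]>lo)&(T[:,2]<hi); 
        if k.any(): print(lo,k.sum(),T[k].min(0).round(3),T[k].max(0).round(3))
    m=(np.abs(S[:,2]-.02)<.005)&(abs(S[:,0]-.58)<.11)&(abs(S[:,1]+.05)<.15)|(np.abs(S[:,2]-.02)<.004)&(abs(S[:,0]-.47)<.05)&(abs(S[:,1]+.15)<.03)
    A=S[m]; L=loc(A,[576,-147,.036]); A=A[D(L)<29]; print(fit(A,[576,-147,.036]))
go(.608,.187,.17,1.87)
E
```

```text
bal [[ 0.302 -0.008  0.109]
 [ 0.509  0.18   0.172]] 5899
scope
0.085 4041 [ 0.602 -0.442  0.085] [ 0.85  -0.103  0.12 ]
0.12 1041 [ 0.734 -0.5    0.12 ] [ 0.85 -0.1   0.2 ]
0.2 802 [ 0.674 -0.351  0.2  ] [ 0.764 -0.221  0.3  ]
0.3 5232 [ 0.613 -0.455  0.3  ] [ 0.8   -0.207  0.426]
(array([ 5.77833669e+02, -1.46815019e+02,  3.40552750e-02]), np.float64(24.92520503064631))
bal [[0.302 0.014 0.101]
 [0.514 0.188 0.172]] 5756
scope
0.085 2297 [ 0.598 -0.443  0.085] [ 0.849 -0.101  0.12 ]
0.12 1306 [ 0.729 -0.469  0.12 ] [ 0.85  -0.101  0.2  ]
0.2 1669 [ 0.67  -0.337  0.2  ] [ 0.8   -0.216  0.3  ]
0.3 3266 [ 0.609 -0.441  0.3  ] [ 0.821 -0.205  0.425]
(array([ 5.73004294e+02, -1.47930749e+02,  3.86770829e-02]), np.float64(31.531823921111283))
shift [-536.5 -208.    35. ] turnz 1.003 at [0.146 0.53  0.205] rpy [-3.141 -0.     2.873] F [-0.   0.6  0.4]
```

The rows are not in the units I measure in: shifts go in shares of 600 mm and turns go in shares of 180 degrees. I convert before sending: -536 mm is -0.8933, -492 mm is -0.82, -0.23 rad is -0.0732.

Call:
arm_command(
  plan=[
    [[-0.075,-0.0283,0,0,0,-0.0064,-1],[-0.15,-0.0583,0,0,0,-0.0127,-1],[-0.2233,-0.0867,0,0,0,-0.0191,-1],[-0.2983,-0.115,0,0,0,-0.0255,-1],[-0.3717,-0.145,0,0,0,-0.0318,-1],[-0.4467,-0.1733,0,0,0,-0.0382,-1],[-0.5217,-0.2017,0,0,0,-0.0446,-1],[-0.5967,-0.2317,0,0,0,-0.0509,-1],[-0.67,-0.26,0.005,0,0,-0.0573,-1],[-0.745,-0.2883,0.0133,0,0,-0.0637,-1],[-0.82,-0.3183,0.02,0,0,-0.07,-1],[-0.8933,-0.3467,0.025,0,0,-0.0732,-1]],
  ],
)

```text
time_s: 1.3
ee_pos: [0.6088, 0.1857, 0.1898]
eef_rot: [-3.141, -0.001, 3.103]
force: [0.3, 0.9, 0.7]
grip_width: 0.0939
grip_force: 0.0
```

```bash
cat >> h.py <<'E'
def wcloud():
    im,d,i=shot('wrist'); v,u=np.mgrid[:420,:560]; x=(u-i['cx'])/i['fx']; y=(v-i['cy'])/i['fy']; r=np.hypot(x,y)+1e-9
    t=np.tan(np.minimum(r,1.5)); P=np.stack([x/r*t*d,y/r*t*d,d],-1); W=np.linalg.inv(i['world_to_cam'])
    P=P@W[:3,:3].T+W[:3,3]; P[(d==0)|(r>1.3)]=np.nan; return P,im,W
E
python3 - <<'E'
from m import *
go(.608,.187,.021,3.10)
P,im,W=wcloud(); print(W.round(3)); cv2.imwrite('pics/w1.png',im); np.save('/tmp/w1.npy',P)
S=P[np.isfinite(P[...,2])]
m=(np.hypot(S[:,0]-.608,S[:,1]-.187)<.035); A=S[m]
for lo,hi in((-.01,.008),(.008,.02),(.02,.03),(.03,.044),(.044,.055)):
    k=(A[:,2]>lo)&(A[:,2]<hi); print(lo,k.sum(),*(np.percentile(A[k],[1,50,99],axis=0).round(4) if k.any() else []))
E
```

```text
shift [  0.8   1.2 168.8] turnz 0.003 at [0.6088 0.1857 0.1898] rpy [-3.141e+00 -1.000e-03  3.103e+00] F [0.3 0.9 0.7]
[[ 0.041  0.964  0.264  0.536]
 [ 0.999 -0.039 -0.012  0.185]
 [-0.001  0.264 -0.964  0.368]
 [ 0.     0.     0.     1.   ]]
-0.01 2407 [ 0.5751  0.1543 -0.0027] [ 0.6035  0.1894 -0.0009] [0.6407 0.2202 0.0013]
0.008 32 [0.6039 0.1734 0.0093] [0.6053 0.1845 0.0156] [0.6126 0.1929 0.02  ]
0.02 36 [0.6038 0.1737 0.0202] [0.6054 0.1823 0.0245] [0.6117 0.193  0.0284]
0.03 121 [0.6043 0.1735 0.0306] [0.608  0.1833 0.0363] [0.6206 0.1935 0.0435]
0.044 203 [0.6069 0.1758 0.0447] [0.6144 0.1832 0.0469] [0.6218 0.1911 0.0489]
```

View pics/w1.png

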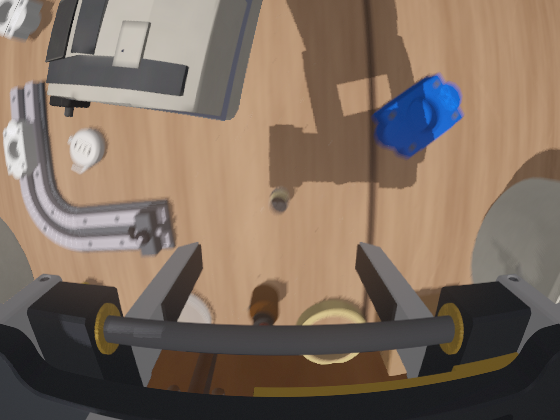

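The wrist view shows the vial between the fingers at (279,200). Its centre works out at (0.6143, 0.1833), with the top at 48 mm as given. I'll grasp it.

To row units: 171 mm is 0.285, 160 mm is 0.2667.

Call:
arm_command(
  plan=[
    [[-0.01,-0.0033,0.075,0,0,0,-1],[-0.01,-0.0033,0.15,0,0,0,-0.6],[-0.01,-0.0033,0.2167,0,0,0,-0.4],[-0.01,-0.0033,0.2667,0,0,0,-0.3],[-0.01,-0.0033,0.285,0,0,0,-0.3],[-0.01,-0.0033,0.285,0,0,0,1],[-0.01,-0.0033,0.285,0,0,0,1],[-0.01,-0.0033,0.285,0,0,0,1],[-0.01,-0.0033,0.285,0,0,0,1]],
  ],
  squeeze=12,
)

```text
time_s: 2.25
ee_pos: [0.6142, 0.1853, 0.021]
eef_rot: [3.141, 0.002, 3.103]
force: [-0.6, 0.1, 0.6]
grip_width: 0.0333
grip_force: 0.0
```

Call:
arm_command(
  plan=[
    [[0,0,0,0,0,0,1],[0,0,0,0,0,0,1],[0,0,0,0,0,0,1]],
  ],
)

```text
time_s: 2.55
ee_pos: [0.6138, 0.1852, 0.0201]
eef_rot: [3.141, 0.001, 3.103]
force: [-0.8, 1.2, 4.8]
grip_width: 0.0206
grip_force: 12.0
```

To row units: -337 mm is -0.5617, -300 mm is -0.5.

Call:
arm_command(
  plan=[
    [[0,0,-0.0333,0,0,0,1],[0,0,-0.1,0,0,0,1],[0,0,-0.1833,0,0,0,1],[0.0067,-0.05,-0.2167,0,0,0,1],[0.0217,-0.125,-0.2167,0,0,0,1],[0.04,-0.2,-0.2167,0,0,0,1],[0.0583,-0.275,-0.2167,0,0,0,1],[0.0767,-0.35,-0.2167,0,0,0,1],[0.095,-0.425,-0.2167,0,0,0,1],[0.1133,-0.5,-0.2167,0,0,0,1],[0.1333,-0.5617,-0.2167,0,0,0,1],[0.1333,-0.5617,-0.2167,0,0,0,1]],
  ],
)

```text
time_s: 3.75
ee_pos: [0.5191, -0.1521, 0.1495]
eef_rot: [-3.141, -0.0, 3.099]
force: [-1.1, -0.7, -0.7]
grip_width: 0.0207
grip_force: 12.0
```

Run:
```python
from m import *
go(.521,-.149,.06,3.10)
P,im,W=wcloud(); cv2.imwrite('pics/w2.png',im); np.save('/tmp/w2.npy',P)
S=P[np.isfinite(P[...,2])]
m=(np.abs(S[:,2]-.02)<.004)
A=S[m]; L=loc(A,[576,-147,.036]); A=A[D(L)<29]; q,f=fit(A,[576,-147,.036]); print(q,f,np.median(A[:,2]))
L=loc(S,q); k=(D(L)<24)&(abs(S[:,2]-.044)<.004)&(L[:,1]<40)&(L[:,0]<20)
print(k.sum(),np.percentile(L[k],[0.5,2,50,98,99.5],axis=0).round(1),np.median(S[k,2]))
np.savez('/tmp/fit.npz',q=q)
Z=P[...,2]; M=(np.nan_to_num(Z,nan=-1)>.039)&(np.nan_to_num(Z)<.049); print(M.sum())
k=(L[:,1]>100)&(D(L)<30)&(S[:,2]>.035); print('stop',np.percentile(L[k],[1,50,99],axis=0).round(1),k.sum())
```

```text
shift [-1.8  3.2 89.5] turnz -0.001 at [ 0.5191 -0.1521  0.1495] rpy [-3.141 -0.     3.099] F [-1.1 -0.7 -0.7]
[ 5.69580940e+02 -1.48607405e+02  7.18628374e-03] 25.03516171056852 0.020506350476891005
1898 [[-84.  -18.8]
 [-82.5 -18.2]
 [-61.3   3. ]
 [-22.2  20.7]
 [-19.7  21.3]] 0.04452604420113265
9678
stop [[ 46.3 162.1]
 [ 64.2 179.6]
 [ 83.  194.1]] 687
```

View pics/w2.png

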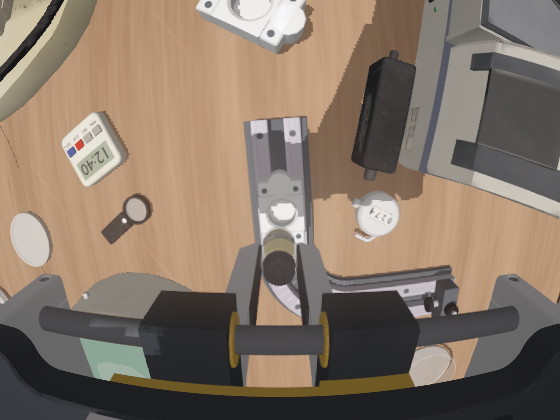

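```bash
cat > rect.py <<'E'
from h import *
def rect(im,i,z,x0,x1,y0,y1,s):
    # ortho image: rows = decreasing x, cols = decreasing y, s m/px
    X,Y=np.meshgrid(np.arange(x1,x0,-s),np.arange(y1,y0,-s),indexing='ij')
    T=i['world_to_cam']; p=np.stack([X,Y,np.full_like(X,z)],-1)@T[:3,:3].T+T[:3,3]
    r=np.hypot(p[...,0],p[...,1]); th=np.arctan2(r,p[...,2]); k=th/np.maximum(r,1e-9)
    return cv2.remap(im,(p[...,0]*k*i['fx']+i['cx']).astype(np.float32),(p[...,1]*k*i['fy']+i['cy']).astype(np.float32),cv2.INTER_CUBIC)
E
python3 - <<'E'
from rect import *
P=np.load('/tmp/w2.npy'); im=cv2.imread('pics/w2.png'); i=cams.camera_info('wrist')
A=rect(im,i,.044,.43,.58,-.20,-.10,.00025); B=rect(im,i,.02,.43,.58,-.20,-.10,.00025)
cv2.imwrite('pics/r2.png',np.hstack([A,B])); print(A.shape)
S=P[np.isfinite(P[...,2])]
# vial in hand
for lo,hi in ((.125,.135),(.135,.15),(.15,.17),(.17,.182)):
    k=(S[:,2]>lo)&(S[:,2]<hi)&(abs(S[:,0]-.519)<.03)&(abs(S[:,1]+.152)<.0115); 
    if k.any(): print(lo,k.sum(),np.percentile(S[k],[1,50,99],axis=0).round(4))
k=(S[:,2]>.02)&(S[:,2]<.036)&(abs(S[:,0]-.515)<.02)&(abs(S[:,1]+.15)<.015);print(k.sum(),np.percentile(S[k],[1,50,99],axis=0).round(4))
E
```

```text
(600, 400, 3)
0.125 56 [[ 0.5064 -0.159   0.1304]
 [ 0.5077 -0.1501  0.1332]
 [ 0.5126 -0.1411  0.1347]]
0.135 207 [[ 0.5058 -0.1594  0.1355]
 [ 0.5072 -0.1494  0.1444]
 [ 0.5116 -0.1407  0.15  ]]
0.15 730 [[ 0.5059 -0.1631  0.1506]
 [ 0.5088 -0.1522  0.1639]
 [ 0.5238 -0.1406  0.1699]]
0.17 997 [[ 0.5083 -0.163   0.1703]
 [ 0.5144 -0.1505  0.1773]
 [ 0.5242 -0.1415  0.1806]]
497 [[ 0.5142 -0.1599  0.0272]
 [ 0.5251 -0.1477  0.0288]
 [ 0.5348 -0.1359  0.0352]]
```

View pics/r2.png

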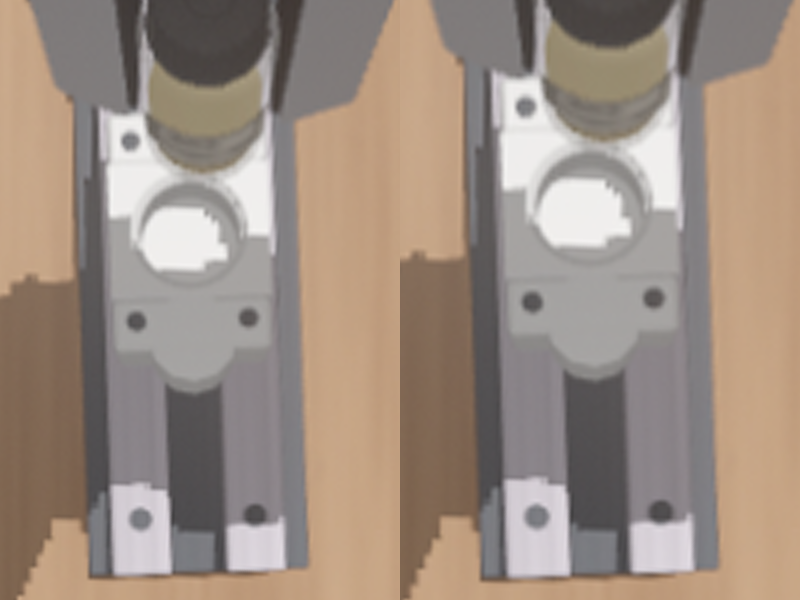

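Run:
```python
from h import *
go(.523,-.147,.058,3.10)
P,im,W=wcloud(); S=P[np.isfinite(P[...,2])]
go(.523,-.147,.058,3.10)
for lo,hi in ((.128,.14),(.14,.148),(.173,.182)):
    k=(S[:,2]>lo)&(S[:,2]<hi)&(abs(S[:,0]-.519)<.03)&(abs(S[:,1]+.15)<(.02 if lo<.15 else .011)); 
    print(lo,k.sum(),np.percentile(S[k],[1,50,99],axis=0).round(4))
from rect import *
A=rect(im,cams.camera_info('wrist'),.044,.43,.58,-.20,-.10,.00025); g=cv2.cvtColor(A,6)
e=cv2.Canny(g,40,100); 
# well rim lower arc
pts=np.argwhere(e[180:300,115:262])+[180,115]
best=max(((np.exp(-((np.hypot(pts[:,0]-a,pts[:,1]-b)-r)/1.5)**2).sum()/r,a,b,r) for a in range(205,250,1) for b in range(170,210,1) for r in (51,55,59)))
print(best,.58-best[1]*.00025,-.1-best[2]*.00025)
```

```text
shift [-3.   3.3 91.5] turnz -0.0 at [ 0.5198 -0.1502  0.1495] rpy [-3.142 -0.     3.1  ] F [-0.9 -0.5 -1.1]
shift [-2.6  2.  91.5] turnz 0.001 at [ 0.5203 -0.1489  0.1495] rpy [ 3.141 -0.     3.101] F [-1.1 -0.3 -0.6]
0.128 129 [[ 0.5067 -0.1579  0.1312]
 [ 0.5081 -0.1476  0.1354]
 [ 0.5142 -0.1386  0.1397]]
0.14 108 [[ 0.5065 -0.1575  0.1406]
 [ 0.5078 -0.1476  0.1449]
 [ 0.5143 -0.1382  0.1478]]
0.173 869 [[ 0.5089 -0.1603  0.1731]
 [ 0.5156 -0.1489  0.1774]
 [ 0.5248 -0.1406  0.1808]]
(np.float64(3.5577394326287677), 235, 192, 51) 0.52125 -0.14800000000000002
```

To row units: 78 mm is 0.13, 1.5 mm is 0.0025.

Call:
arm_command(
  plan=[
    [[-0.0067,0.0025,0.0333,0,0,0,1],[-0.0067,0.0025,0.0833,0,0,0,1],[-0.0067,0.0025,0.125,0,0,0,1],[-0.0067,0.0025,0.13,0,0,0,1],[-0.0067,0.0025,0.13,0,0,0,1],[-0.0067,0.0025,0.13,0,0,0,1]],
  ],
)

```text
time_s: 4.45
ee_pos: [0.5254, -0.1469, 0.0728]
eef_rot: [-3.141, 0.002, 3.104]
force: [-0.1, 0.3, -0.5]
grip_width: 0.0209
grip_force: 12.0
```

Run:
```python
from rect import *
go(.523,-.147,.048,3.10)
P,im,W=wcloud(); np.save('/tmp/w3.npy',P); cv2.imwrite('/tmp/w3.png',im); S=P[np.isfinite(P[...,2])]
for lo,hi in ((.052,.06),(.06,.068),(.095,.104)):
    k=(S[:,2]>lo)&(S[:,2]<hi)&(abs(S[:,0]-.523)<.03)&(abs(S[:,1]+.15)<(.02 if lo<.08 else .011)); 
    if k.any(): print(lo,k.sum(),np.percentile(S[k],[1,50,99],axis=0).round(4))
k=(S[:,2]>.02)&(S[:,2]<.04)&(abs(S[:,0]-.515)<.012)&(abs(S[:,1]+.148)<.013); print(k.sum(),np.percentile(S[k],[1,50,99],axis=0).round(4) if k.any() else '')
A=rect(im,cams.camera_info('wrist'),.044,.47,.55,-.18,-.11,.0001333); cv2.imwrite('pics/r3.png',A)
```

```text
shift [ 2.4 -0.2 24.8] turnz 0.004 at [ 0.5254 -0.1469  0.0728] rpy [-3.141e+00  2.000e-03  3.104e+00] F [-0.1  0.3 -0.5]
0.052 78 [[ 0.512  -0.1557  0.0543]
 [ 0.5136 -0.1461  0.0572]
 [ 0.5189 -0.1369  0.0599]]
0.06 101 [[ 0.5115 -0.1564  0.0601]
 [ 0.513  -0.1458  0.0641]
 [ 0.5198 -0.1363  0.068 ]]
0.095 904 [[ 0.5136 -0.1602  0.0953]
 [ 0.52   -0.1474  0.1009]
 [ 0.5299 -0.1394  0.1032]]
323 [[ 0.5136 -0.1608  0.0273]
 [ 0.5191 -0.1518  0.0287]
 [ 0.5263 -0.1374  0.0302]]
```

View pics/r3.png

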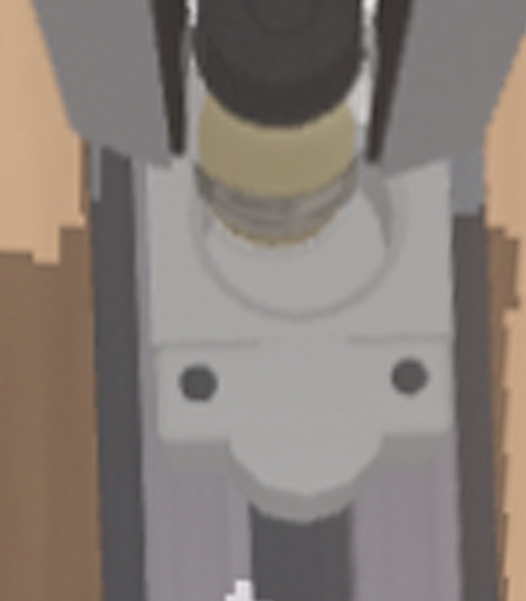

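The crop shows the well mouth centred at about (298,208) and the vial bottom at about (278,…). The vial is therefore 3 mm too far to +y, while x matches. I'll correct this and descend while watching force.

To row units: 13 mm is 0.0217, 11 mm is 0.0183.

Call:
arm_command(
  plan=[
    [[0,-0.005,0,0,0,0,1],[0,-0.005,0,0,0,0,1],[0,-0.005,0.0067,0,0,0,1],[0,-0.005,0.0133,0,0,0,1],[0,-0.005,0.0183,0,0,0,1],[0,-0.005,0.0217,0,0,0,1],[0,-0.005,0.0217,0,0,0,1]],
  ],
)

```text
time_s: 5.2
ee_pos: [0.5243, -0.1501, 0.0581]
eef_rot: [3.141, -0.0, 3.103]
force: [-0.8, -0.6, -0.2]
grip_width: 0.0208
grip_force: 12.0
```

To row units: 9 mm is 0.015, 7 mm is 0.0117.

Call:
arm_command(
  plan=[
    [[0,0,0.0067,0,0,0,1],[0,0,0.0117,0,0,0,1],[0,0,0.015,0,0,0,1],[0,0,0.015,0,0,0,1]],
  ],
)

```text
time_s: 5.6
ee_pos: [0.5243, -0.1501, 0.0491]
eef_rot: [3.141, -0.001, 3.103]
force: [0.2, 0.4, -0.4]
grip_width: 0.0209
grip_force: 12.0
```

To row units: -95 mm is -0.1583, -50 mm is -0.0833.

Call:
arm_command(
  plan=[
    [[0,0,0,0,0,0,0.1],[0,0,0,0,0,0,0.1],[0,0,0,0,0,0,0.1],[0,0,0,0,0,0,0.1],[0,0,-0.025,0,0,0,0.1],[0,0,-0.0833,0,0,0,0.1],[0,0,-0.1583,0,0,0,0.1],[0,0,-0.1583,0,0,0,0.1],[0,0,-0.1583,0,0,0,0.1]],
  ],
)

```text
time_s: 6.5
ee_pos: [0.5247, -0.1502, 0.145]
eef_rot: [-3.141, 0.002, 3.103]
force: [0.3, -0.3, -0.7]
grip_width: 0.0423
grip_force: 0.0
```

Run:
```python
from m import *
from rect import *
go(.45,-.15,.12,1.607)
P,im,W=wcloud(); cv2.imwrite('pics/w4.png',im); S=P[np.isfinite(P[...,2])]
for lo,hi in ((.048,.058),(.058,.066),(.07,.08)):
    k=(S[:,2]>lo)&(S[:,2]<hi)&(abs(S[:,0]-.523)<.03)&(abs(S[:,1]+.15)<.02); 
    if k.any(): print(lo,k.sum(),np.percentile(S[k],[1,50,99],axis=0).round(4))
```

```text
shift [74.6 -2.7 25. ] turnz 1.496 at [ 0.5247 -0.1502  0.145 ] rpy [-3.141e+00  2.000e-03  3.103e+00] F [ 0.3 -0.3 -0.7]
0.048 74 [[ 0.51   -0.1586  0.0482]
 [ 0.5115 -0.1486  0.0525]
 [ 0.5179 -0.1393  0.0577]]
0.058 130 [[ 0.5104 -0.1591  0.0582]
 [ 0.5135 -0.1487  0.0637]
 [ 0.527  -0.1392  0.0656]]
0.07 339 [[ 0.5126 -0.157   0.0704]
 [ 0.5198 -0.1492  0.0749]
 [ 0.5281 -0.1418  0.0766]]
```

View pics/w4.png

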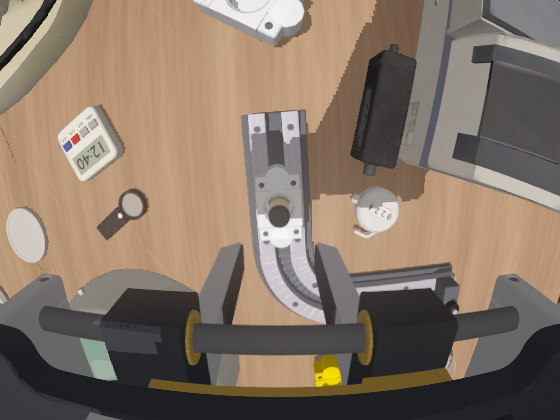

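The vial stands in the well: its cap is at (279,215) and its top at z=76 mm, as it should be. Next I'll go behind the tail with the fingers shut and the tool yawed so that its closing axis lies along the travel.

To row units: 100 mm is 0.1667, 70 mm is 0.1167, 1.496 rad is 0.4762.

Call:
arm_command(
  plan=[
    [[0.0333,-0.0017,0,0,0,0.0414,0.1],[0.075,-0.005,0,0,0,0.0828,1],[0.1133,-0.0067,0,0,0,0.1241,1],[0.1133,-0.0067,0,0,0,0.1655,1],[0.1133,-0.0067,0,0,0,0.2069,1],[0.1133,-0.0067,0,0,0,0.2483,1],[0.1133,-0.0067,0,0,0,0.2897,1],[0.1133,-0.0067,0,0,0,0.331,1],[0.1133,-0.0067,0,0,0,0.3724,1],[0.1133,-0.0067,0.05,0,0,0.4138,1],[0.1133,-0.0067,0.1167,0,0,0.4552,1],[0.1133,-0.0067,0.1667,0,0,0.4762,1]],
  ],
  squeeze=40,
)

```text
time_s: 7.75
ee_pos: [0.4549, -0.1509, 0.0413]
eef_rot: [-3.139, -0.001, 1.602]
force: [1.1, -0.5, 0.1]
grip_width: 0.0004
grip_force: 0.0
```

To row units: 20 mm is 0.0333.

Call:
arm_command(
  plan=[
    [[0,0,0.0333,0,0,0,1],[0,0,0.0333,0,0,0,1],[0,0,0.0333,0,0,0,1]],
  ],
)

```text
time_s: 8.05
ee_pos: [0.4555, -0.1512, 0.0232]
eef_rot: [-3.139, -0.001, 1.607]
force: [-0.2, 0.3, -0.7]
grip_width: 0.0001
grip_force: 0.0
```

Run:
```python
from m import *
from rect import *
go(.47,-.1518,.025,1.607)
o=ctrl.get_obs();print(o['qpos'].round(2),o['grip_width'])
P,im,W=wcloud(); np.save('/tmp/w5.npy',P);cv2.imwrite('pics/w5.png',im)
S=P[np.isfinite(P[...,2])]
k=(abs(S[:,2]-.0205)<.003)&(S[:,0]<.72)&(S[:,0]>.42)&(S[:,1]>-.2)&(S[:,1]<.1); A=S[k]; L=loc(A,[575,-147.5,.036]);A=A[D(L)<30]
q,f=fit(A,[575.5,-147.5,.036]);print(len(A),q.round(3),f)
k=(abs(S[:,2]-.044)<.003)&(D(loc(S,[575.5,-147.5,.036]))<24)&(S[:,1]<-.1);B=S[k];print(k.sum(),np.percentile(B,[.5,2,50,98,99.5],axis=0).round(4))
```

```text
shift [-1.1 14.5 -1.8] turnz -0.0 at [ 0.4555 -0.1512  0.0232] rpy [-3.139e+00 -1.000e-03  1.607e+00] F [-0.2  0.3 -0.7]
[-0.4   0.39  1.88 -0.    0.88 -0.43] 0.00012415438003030336
13685 [ 5.73852e+02 -1.46793e+02  3.30000e-02] 24.904212834540743
5055 [[ 0.4462 -0.1689  0.0412]
 [ 0.4548 -0.1668  0.0417]
 [ 0.5108 -0.1429  0.0451]
 [ 0.5551 -0.1294  0.0465]
 [ 0.5577 -0.129   0.0467]]
```

View pics/w5.png

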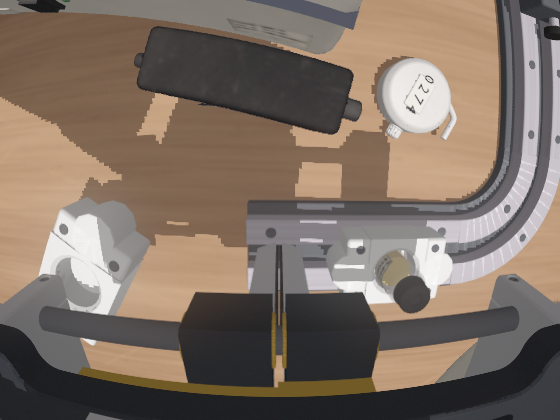

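```bash
cat > push.py <<'E'
from h import *
from scipy.optimize import brentq
import sys
RX,RY,RT=.575,-.1472,.035; T=12.5
def cl(s): # centreline, s=0 at bend start
    if s<0: return np.array([s,0.])
    if s<70*np.pi/2: return np.array([70*np.sin(s/70),70-70*np.cos(s/70)])
    return np.array([70,70+s-35*np.pi])
def pose(s): # s = rear pin arc position
    f=brentq(lambda t:np.linalg.norm(cl(t)-cl(s))-44,s+30,s+60); a,b=cl(s),cl(f); u=(b-a)/np.linalg.norm(b-a); return (a+b)/2,u
def tcp(s):
    c,u=pose(s); p=c-(38+T)*u; R=np.array([[np.cos(RT),-np.sin(RT)],[np.sin(RT),np.cos(RT)]])
    return np.array([RX,RY])+R@p/1000, RT+np.arctan2(u[1],u[0])+np.pi/2, c
def rows(n,ds,z=.024):
    o=ctrl.get_obs(); p=o['ee_pos']; psi=o['eef_rot'][2]
    S=np.arange(-140,160,.25); s0=S[np.argmin([np.linalg.norm(tcp(s)[0]-p[:2]) for s in S])]
    c_,s_=np.cos(psi),np.sin(psi)
    print('s0',s0,'centre',tcp(s0)[2].round(1),'off mm',((tcp(s0)[0]-p[:2])*1000).round(1),'z',p[2].round(4),'F',np.round(o['force'],1),'t',o['time_s'])
    for i in range(1,n+1):
        q,yw,c=tcp(s0+i*ds); d=(q-p[:2])*1000; dy=(yw-psi+np.pi)%(2*np.pi)-np.pi
        print([round(float(v),1) for v in (c_*d[0]+s_*d[1],s_*d[0]-c_*d[1],(p[2]-z)*1000)]+[0,0,round(float(-dy),2),1],c.round(0))
if __name__=='__main__': rows(int(sys.argv[1]),float(sys.argv[2]))
E
python3 push.py 12 5
```

```text
s0 -90.75 centre [-68.8   0. ] off mm [ 0. -0.] z 0.0238 F [ 0.4  0.1 -0.9] t 8.1
[-0.0, 5.0, -0.2, 0, 0, 0.0, 1] [-64.   0.]
[-0.0, 10.0, -0.2, 0, 0, 0.0, 1] [-59.   0.]
[-0.1, 15.0, -0.2, 0, 0, 0.0, 1] [-54.   0.]
[-0.1, 20.0, -0.2, 0, 0, 0.0, 1] [-49.   0.]
[-0.1, 25.0, -0.2, 0, 0, 0.0, 1] [-44.   0.]
[-0.1, 30.0, -0.2, 0, 0, 0.0, 1] [-39.   0.]
[-0.1, 35.0, -0.2, 0, 0, 0.0, 1] [-34.   0.]
[-0.1, 40.0, -0.2, 0, 0, 0.0, 1] [-29.   0.]
[-0.1, 45.0, -0.2, 0, 0, 0.0, 1] [-24.   0.]
[-0.1, 50.0, -0.2, 0, 0, -0.0, 1] [-19.   0.]
[-0.4, 55.0, -0.2, 0, 0, -0.01, 1] [-14.   0.]
[-0.9, 60.0, -0.2, 0, 0, -0.03, 1] [-9.  1.]
```

To row units: 30 mm is 0.05, 25 mm is 0.0417.

Call:
arm_command(
  plan=[
    [[0,0.0083,0,0,0,0,1],[0,0.015,0,0,0,0,1],[0,0.02,0,0,0,0,1],[0,0.025,0,0,0,0,1],[0,0.03,0,0,0,0,1],[0,0.035,0,0,0,0,1],[0,0.0417,0,0,0,0,1],[0,0.05,0,0,0,0,1]],
  ],
)

```text
time_s: 8.9
ee_pos: [0.4865, -0.1505, 0.0245]
eef_rot: [-3.141, 0.0, 1.607]
force: [-4.5, -0.4, 2.7]
grip_width: 0.0004
grip_force: 1.8
```

```bash
python3 push.py 12 5
```

```text
s0 -60.0 centre [-38.   0.] off mm [0.  0.2] z 0.0245 F [-4.5 -0.4  2.7] t 8.9
[0.2, 5.0, 0.5, 0, 0, 0.0, 1] [-33.   0.]
[0.1, 10.0, 0.5, 0, 0, 0.0, 1] [-28.   0.]
[0.1, 15.0, 0.5, 0, 0, 0.0, 1] [-23.   0.]
[0.1, 20.0, 0.5, 0, 0, -0.0, 1] [-18.   0.]
[-0.2, 25.0, 0.5, 0, 0, -0.01, 1] [-13.   0.]
[-0.8, 30.0, 0.5, 0, 0, -0.03, 1] [-8.  1.]
[-1.6, 35.1, 0.5, 0, 0, -0.06, 1] [-3.  1.]
[-2.6, 40.1, 0.5, 0, 0, -0.09, 1] [2. 2.]
[-3.8, 45.3, 0.5, 0, 0, -0.14, 1] [7. 3.]
[-5.3, 50.5, 0.5, 0, 0, -0.19, 1] [12.  4.]
[-7.0, 55.9, 0.5, 0, 0, -0.25, 1] [16.  5.]
[-8.9, 61.4, 0.5, 0, 0, -0.32, 1] [21.  7.]
```

To row units: 40 mm is 0.0667, -2.6 mm is -0.0043, -0.09 rad is -0.0286.

Call:
arm_command(
  plan=[
    [[0,0.0083,0,0,0,0,1],[0,0.0167,0,0,0,0,1],[0,0.025,0,0,0,0,1],[0,0.0333,0,0,0,0,1],[-0.0003,0.0417,0,0,0,-0.0032,1],[-0.0013,0.05,0,0,0,-0.0095,1],[-0.0027,0.0583,0,0,0,-0.0191,1],[-0.0043,0.0667,0,0,0,-0.0286,1]],
  ],
)

```text
time_s: 9.7
ee_pos: [0.5267, -0.1517, 0.0245]
eef_rot: [-3.141, -0.0, 1.7]
force: [-5.1, -1.0, 3.9]
grip_width: 0.0004
grip_force: 2.6
```

```bash
python3 push.py 9 5
```

```text
s0 -20.0 centre [1.9 2.1] off mm [0.  0.1] z 0.0245 F [-5.1 -1.   3.9] t 9.7
[-1.6, 5.1, 0.5, 0, 0, -0.05, 1] [7. 3.]
[-3.6, 10.1, 0.5, 0, 0, -0.1, 1] [12.  4.]
[-5.8, 15.3, 0.5, 0, 0, -0.16, 1] [16.  5.]
[-8.1, 20.7, 0.5, 0, 0, -0.23, 1] [21.  7.]
[-10.4, 26.2, 0.5, 0, 0, -0.3, 1] [25.  9.]
[-12.3, 31.9, 0.5, 0, 0, -0.37, 1] [30. 11.]
[-13.7, 37.6, 0.5, 0, 0, -0.44, 1] [34. 13.]
[-14.7, 43.5, 0.5, 0, 0, -0.51, 1] [38. 15.]
[-15.3, 49.4, 0.5, 0, 0, -0.58, 1] [42. 18.]
```

To row units: 31.9 mm is 0.0532, 26.2 mm is 0.0437, -0.37 rad is -0.1178.

Call:
arm_command(
  plan=[
    [[-0.0027,0.0083,0,0,0,-0.0159,1],[-0.006,0.0167,0,0,0,-0.0318,1],[-0.0097,0.0255,0,0,0,-0.0509,1],[-0.0135,0.0345,0,0,0,-0.0732,1],[-0.0173,0.0437,0,0,0,-0.0955,1],[-0.0205,0.0532,0,0,0,-0.1178,1]],
  ],
)

```text
time_s: 10.3
ee_pos: [0.5599, -0.1601, 0.0245]
eef_rot: [-3.141, 0.0, 2.071]
force: [-4.8, -1.6, 4.3]
grip_width: 0.0005
grip_force: 2.4
```

```bash
python3 push.py 8 5
```

```text
s0 10.0 centre [29.7 10.5] off mm [-0.1  0.4] z 0.0245 F [-4.8 -1.6  4.3] t 10.3
[-3.1, 5.0, 0.5, 0, 0, -0.07, 1] [34. 13.]
[-6.2, 10.1, 0.5, 0, 0, -0.14, 1] [38. 15.]
[-8.9, 15.4, 0.5, 0, 0, -0.21, 1] [42. 18.]
[-11.2, 20.9, 0.5, 0, 0, -0.28, 1] [45. 21.]
[-13.2, 26.5, 0.5, 0, 0, -0.35, 1] [49. 25.]
[-14.7, 32.3, 0.5, 0, 0, -0.43, 1] [52. 28.]
[-15.8, 38.1, 0.5, 0, 0, -0.5, 1] [55. 32.]
[-16.5, 44.1, 0.5, 0, 0, -0.57, 1] [57. 36.]
```

Run:
```python
from push import *
A=[]
for c in('top','side'):
    P,_=cloud(c); S=P[np.isfinite(P[...,2])]; A.append(S[(S[:,0]>.55)&(S[:,1]<-.13)&(S[:,0]<.85)&(S[:,1]>-.5)])
S=np.vstack(A)
for s in range(10,100,10):
    q,yw,_=tcp(s); r=[]
    for lo,hi in((.09,.12),(.12,.2),(.2,.3),(.3,.36),(.36,.45)):
        k=S[(S[:,2]>lo)&(S[:,2]<hi)]; d=k[:,:2]-q; j=np.argsort(np.hypot(*d.T))[5]
        r.append((int(1000*np.hypot(*d[j])),(d[j]@[[np.cos(yw),np.sin(yw)],[np.sin(yw),-np.cos(yw)]]*1000).round().tolist()))
    print(s,q.round(3),round(yw,2),r)
```

```text
10 [ 0.56 -0.16] 2.07 [(113, [-109.0, 31.0]), (192, [-156.0, 113.0]), (182, [-177.0, 46.0]), (168, [-128.0, 109.0]), (171, [-139.0, 100.0])]
20 [ 0.572 -0.161] 2.21 [(104, [-104.0, 15.0]), (181, [-166.0, 73.0]), (173, [-173.0, 11.0]), (156, [-134.0, 81.0]), (160, [-144.0, 70.0])]
30 [ 0.584 -0.16 ] 2.35 [(97, [-97.0, 6.0]), (171, [-165.0, 45.0]), (166, [-165.0, -23.0]), (146, [-142.0, 36.0]), (150, [-143.0, 46.0])]
40 [ 0.595 -0.158] 2.5 [(92, [-80.0, -47.0]), (162, [-162.0, 12.0]), (161, [-153.0, -51.0]), (137, [-134.0, 30.0]), (140, [-140.0, 7.0])]
50 [ 0.607 -0.153] 2.64 [(90, [-73.0, -53.0]), (155, [-154.0, -21.0]), (154, [-134.0, -77.0]), (129, [-129.0, 2.0]), (133, [-133.0, -3.0])]
60 [ 0.617 -0.148] 2.78 [(89, [-71.0, -54.0]), (150, [-148.0, -27.0]), (149, [-145.0, -35.0]), (124, [-121.0, -27.0]), (127, [-123.0, -31.0])]
70 [ 0.627 -0.141] 2.92 [(91, [-62.0, -67.0]), (146, [-132.0, -64.0]), (146, [-135.0, -56.0]), (120, [-111.0, -48.0]), (123, [-111.0, -54.0])]
80 [ 0.634 -0.132] 3.03 [(96, [-36.0, -90.0]), (146, [-112.0, -95.0]), (145, [-112.0, -93.0]), (120, [-100.0, -67.0]), (123, [-88.0, -87.0])]
90 [ 0.64  -0.123] 3.11 [(103, [-28.0, -99.0]), (148, [-114.0, -95.0]), (148, [-111.0, -98.0]), (122, [-78.0, -95.0]), (126, [-91.0, -88.0])]
```

Clearance to the microscope is at least 120 mm above the body height, so I'll keep going.

To row units: 38.1 mm is 0.0635, 32.3 mm is 0.0538, -0.5 rad is -0.1592.

Call:
arm_command(
  plan=[
    [[-0.0052,0.0083,0,0,0,-0.0223,1],[-0.0103,0.0168,0,0,0,-0.0446,1],[-0.0148,0.0257,0,0,0,-0.0668,1],[-0.0187,0.0348,0,0,0,-0.0891,1],[-0.022,0.0442,0,0,0,-0.1114,1],[-0.0245,0.0538,0,0,0,-0.1369,1],[-0.0263,0.0635,0,0,0,-0.1592,1]],
  ],
)

```text
time_s: 11.0
ee_pos: [0.6012, -0.156, 0.0245]
eef_rot: [-3.141, 0.001, 2.571]
force: [-2.7, -3.0, 2.0]
grip_width: 0.0003
grip_force: 2.1
```

```bash
python3 push.py 8 5
```

```text
s0 45.0 centre [54.5 32. ] off mm [-0.2  0.3] z 0.0245 F [-2.7 -3.   2. ] t 11.0
[-3.1, 5.0, 0.5, 0, 0, -0.07, 1] [57. 36.]
[-6.2, 10.1, 0.5, 0, 0, -0.14, 1] [59. 40.]
[-8.9, 15.4, 0.5, 0, 0, -0.21, 1] [61. 44.]
[-11.2, 20.9, 0.5, 0, 0, -0.28, 1] [63. 49.]
[-13.1, 26.5, 0.5, 0, 0, -0.35, 1] [64. 53.]
[-14.3, 32.1, 0.5, 0, 0, -0.41, 1] [66. 58.]
[-14.9, 37.7, 0.5, 0, 0, -0.46, 1] [67. 63.]
[-15.0, 43.1, 0.5, 0, 0, -0.51, 1] [68. 67.]
```

To row units: 43.1 mm is 0.0718, 37.7 mm is 0.0628, -0.51 rad is -0.1623.

Call:
arm_command(
  plan=[
    [[-0.0052,0.0083,0,0,0,-0.0223,1],[-0.0103,0.0168,0,0,0,-0.0446,1],[-0.0148,0.0257,0,0,0,-0.0668,1],[-0.0187,0.0348,0,0,0,-0.0891,1],[-0.0218,0.0442,0,0,0,-0.1114,1],[-0.0238,0.0535,0,0,0,-0.1305,1],[-0.0248,0.0628,0,0,0,-0.1464,1],[-0.025,0.0718,0,0,0,-0.1623,1]],
  ],
)

```text
time_s: 11.8
ee_pos: [0.6374, -0.1279, 0.0245]
eef_rot: [-3.141, 0.001, 3.08]
force: [-1.1, -2.5, 1.7]
grip_width: 0.0001
grip_force: 1.5
```

```bash
python3 push.py 9 4
python3 - <<'E'
from push import *
from m import loc,D
P,im,W=wcloud(); cv2.imwrite('pics/w6.png',im); S=P[np.isfinite(P[...,2])]
L=loc(S,[575,-147.2,.035]); k=(abs(L[:,0]-70)<30)&(L[:,1]>60)&(S[:,2]>.026)
for lo,hi in((.026,.036),(.036,.048),(.048,.08)):
    m=k&(S[:,2]>lo)&(S[:,2]<hi); print(lo,np.histogram(L[m][:,1],bins=range(60,216,6))[0])
E
```

```text
s0 85.0 centre [67.8 67.5] off mm [-0.3  0.1] z 0.0245 F [-1.1 -2.5  1.7] t 11.8
[-1.4, 4.0, 0.5, 0, 0, -0.03, 1] [68. 71.]
[-2.8, 7.9, 0.5, 0, 0, -0.05, 1] [69. 75.]
[-3.8, 11.9, 0.5, 0, 0, -0.07, 1] [69. 79.]
[-4.5, 15.9, 0.5, 0, 0, -0.08, 1] [70. 83.]
[-4.7, 20.0, 0.5, 0, 0, -0.09, 1] [70. 87.]
[-4.6, 24.0, 0.5, 0, 0, -0.1, 1] [70. 91.]
[-4.3, 28.0, 0.5, 0, 0, -0.1, 1] [70. 95.]
[-3.9, 31.9, 0.5, 0, 0, -0.1, 1] [70. 99.]
[-3.5, 35.9, 0.5, 0, 0, -0.1, 1] [ 70. 103.]
0.026 [ 56  56  65  94  48  44  21   0   0   0   0   0   0   0   0   0 211   8
 489  30  26  18   0   0   0]
0.036 [292 247 235 376 557 597 370  85   0   0   0   0   0   0   0   0 188  32
 785 322 273 191   0   0   0]
0.048 [722 636 252   0   0   0   0   0   0   0   0   0   0   0   0   0   0   0
  52 284 129  17   0   0   0]
```

View pics/w6.png

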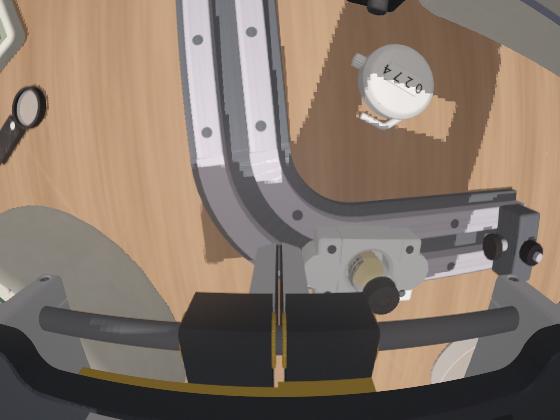

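The carrier is round the bend with the vial upright at (375,285). The bumper head is at (495,247), i.e. y≈157 in the rail frame, so about 50 mm of travel remains.

To row units: 38 mm is 0.0633, 35 mm is 0.0583, -0.1 rad is -0.0318.

Call:
arm_command(
  plan=[
    [[-0.0023,0.0067,0,0,0,-0.0095,1],[-0.0047,0.0133,0,0,0,-0.0159,1],[-0.0063,0.02,0,0,0,-0.0223,1],[-0.0075,0.0267,0,0,0,-0.0255,1],[-0.0078,0.0333,0,0,0,-0.0286,1],[-0.0077,0.04,0,0,0,-0.0318,1],[-0.0072,0.0467,0,0,0,-0.0318,1],[-0.0065,0.0533,0,0,0,-0.0318,1],[-0.0062,0.0583,0,0,0,-0.0318,1],[-0.0058,0.0633,0,0,0,-0.0318,1]],
  ],
)

```text
time_s: 12.85
ee_pos: [0.6426, -0.0896, 0.0245]
eef_rot: [-3.142, 0.0, -3.107]
force: [-0.6, -3.0, 2.6]
grip_width: 0.0003
grip_force: 1.6
```

```bash
python3 push.py 5 2
```

```text
s0 123.75 centre [ 70.  105.8] off mm [0.5 0.1] z 0.0245 F [-0.6 -3.   2.6] t 12.85
[-0.5, 2.1, 0.5, 0, 0, 0.0, 1] [ 70. 108.]
[-0.5, 4.1, 0.5, 0, 0, 0.0, 1] [ 70. 110.]
[-0.5, 6.1, 0.5, 0, 0, 0.0, 1] [ 70. 112.]
[-0.5, 8.1, 0.5, 0, 0, 0.0, 1] [ 70. 114.]
[-0.5, 10.1, 0.5, 0, 0, 0.0, 1] [ 70. 116.]
```

Call:
arm_command(
  plan=[
    [[-0.0003,0.0033,0,0,0,0,1],[-0.0003,0.0058,0,0,0,0,1],[-0.0003,0.0083,0,0,0,0,1],[-0.0003,0.0108,0,0,0,0,1],[-0.0003,0.0133,0,0,0,0,1],[-0.0003,0.015,0,0,0,0,1]],
  ],
)

```text
time_s: 13.45
ee_pos: [0.6425, -0.0808, 0.0245]
eef_rot: [-3.142, 0.0, -3.106]
force: [0.4, -3.7, 2.5]
grip_width: -0.0
grip_force: 1.7
```

To row units: 2 mm is 0.0033, 1.5 mm is 0.0025.

Call:
arm_command(
  plan=[
    [[0,0.0008,0,0,0,0,1],[0,0.0017,0,0,0,0,1],[0,0.0025,0,0,0,0,1],[0,0.0033,0,0,0,0,1]],
  ],
)

```text
time_s: 13.85
ee_pos: [0.6424, -0.0789, 0.0244]
eef_rot: [-3.142, -0.0, -3.106]
force: [0.3, -3.7, 1.7]
grip_width: 0.0005
grip_force: 1.8
```

To row units: 1.2 mm is 0.002, 0.8 mm is 0.0013.

Call:
arm_command(
  plan=[
    [[0,0.0007,0,0,0,0,1],[0,0.0013,0,0,0,0,1],[0,0.002,0,0,0,0,1]],
  ],
)

```text
time_s: 14.15
ee_pos: [0.6423, -0.0776, 0.0245]
eef_rot: [-3.142, 0.0, -3.106]
force: [-0.8, -4.1, 2.6]
grip_width: 0.0005
grip_force: 1.8
```

To row units: 1.2 mm is 0.002, 0.8 mm is 0.0013.

Call:
arm_command(
  plan=[
    [[0,0.0007,0,0,0,0,1],[0,0.0013,0,0,0,0,1],[0,0.002,0,0,0,0,1]],
  ],
)

```text
time_s: 14.45
ee_pos: [0.6423, -0.0764, 0.0245]
eef_rot: [-3.142, 0.0, -3.106]
force: [-0.0, -5.3, 3.9]
grip_width: 0.0004
grip_force: 2.0
```

To row units: 0.8 mm is 0.0013, 0.4 mm is 0.0007.

Call:
arm_command(
  plan=[
    [[0,0.0007,0,0,0,0,1],[0,0.0013,0,0,0,0,1]],
  ],
)

```text
time_s: 14.65
ee_pos: [0.6423, -0.0757, 0.0245]
eef_rot: [-3.141, 0.0, -3.106]
force: [0.1, -4.8, 2.6]
grip_width: 0.0002
grip_force: 2.1
```

To row units: 0.8 mm is 0.0013, 0.4 mm is 0.0007.

Call:
arm_command(
  plan=[
    [[0,0.0007,0,0,0,0,1],[0,0.0013,0,0,0,0,1]],
  ],
)

```text
time_s: 14.85
ee_pos: [0.6422, -0.0749, 0.0245]
eef_rot: [-3.142, 0.0, -3.106]
force: [-0.5, -3.9, 2.8]
grip_width: 0.0001
grip_force: 2.2
```

To row units: 0.7 mm is 0.0012, 0.4 mm is 0.0007.

Call:
arm_command(
  plan=[
    [[0,0.0007,0,0,0,0,1],[0,0.0012,0,0,0,0,1]],
  ],
)

```text
time_s: 15.05
ee_pos: [0.6422, -0.0741, 0.0245]
eef_rot: [-3.142, 0.0, -3.106]
force: [0.1, -4.3, 3.7]
grip_width: 0.0005
grip_force: 2.2
```

To row units: 0.6 mm is 0.001, 0.3 mm is 0.0005.

Call:
arm_command(
  plan=[
    [[0,0.0005,0,0,0,0,1],[0,0.001,0,0,0,0,1]],
  ],
)

```text
time_s: 15.25
ee_pos: [0.6422, -0.0735, 0.0245]
eef_rot: [-3.142, 0.0, -3.106]
force: [-0.4, -4.3, 3.5]
grip_width: 0.0005
grip_force: 2.3
```

To row units: 0.6 mm is 0.001, 0.3 mm is 0.0005.

Call:
arm_command(
  plan=[
    [[0,0.0005,0,0,0,0,1],[0,0.001,0,0,0,0,1]],
  ],
)

```text
time_s: 15.45
ee_pos: [0.6422, -0.0733, 0.0245]
eef_rot: [-3.141, 0.0, -3.106]
force: [0.7, -7.7, 3.9]
grip_width: 0.0007
grip_force: 3.7
```

To row units: 0.6 mm is 0.001, 0.3 mm is 0.0005.

Call:
arm_command(
  plan=[
    [[0,0.0005,0,0,0,0,1],[0,0.001,0,0,0,0,1]],
  ],
)

```text
time_s: 15.65
ee_pos: [0.6422, -0.073, 0.0245]
eef_rot: [-3.141, 0.0, -3.107]
force: [0.7, -10.1, 1.9]
grip_width: 0.0007
grip_force: 4.8
```

To row units: 0.4 mm is 0.0007, 0.2 mm is 0.0003.

Call:
arm_command(
  plan=[
    [[0,0.0003,0,0,0,0,1],[0,0.0007,0,0,0,0,1],[0,0.0007,0,0,0,0,1]],
  ],
)

```text
time_s: 15.95
ee_pos: [0.6422, -0.0729, 0.0245]
eef_rot: [-3.14, 0.0, -3.107]
force: [0.7, -10.4, 2.6]
grip_width: 0.0006
grip_force: 5.2
```

To row units: 0.3 mm is 0.0005.

Call:
arm_command(
  plan=[
    [[0,0.0005,0,0,0,0,1],[0,0.0005,0,0,0,0,1]],
  ],
)

```text
time_s: 16.15
ee_pos: [0.6422, -0.0728, 0.0245]
eef_rot: [-3.14, 0.0, -3.107]
force: [-0.0, -10.8, 2.5]
grip_width: 0.0005
grip_force: 5.7
```

To row units: 0.3 mm is 0.0005.

Call:
arm_command(
  plan=[
    [[0,0.0005,0,0,0,0,1],[0,0.0005,0,0,0,0,1],[0,0.0005,0,0,0,0,1],[0,0.0005,0,0,0,0,1],[0,0.0005,0,0,0,0,1],[0,0.0005,0,0,0,0,1]],
  ],
)

```text
time_s: 16.75
ee_pos: [0.6421, -0.0727, 0.0245]
eef_rot: [-3.14, 0.0, -3.107]
force: [-0.2, -12.4, 2.3]
grip_width: 0.0003
grip_force: 6.2
```

Call:
arm_command(
  plan=[
    [[0,0,0,0,0,0,1],[0,0,0,0,0,0,1],[0,0,0,0,0,0,1],[0,0,0,0,0,0,1],[0,0,0,0,0,0,1],[0,0,0,0,0,0,1],[0,0,0,0,0,0,1],[0,0,0,0,0,0,1]],
  ],
)

```text
time_s: 17.55
ee_pos: [0.6421, -0.0727, 0.0245]
eef_rot: [-3.14, 0.0, -3.107]
force: [0.6, -12.6, 2.5]
grip_width: 0.0007
grip_force: 6.2
```

To row units: -120 mm is -0.2, -80 mm is -0.1333.

Call:
arm_command(
  plan=[
    [[0,-0.0017,0,0,0,0,1],[0,-0.005,0,0,0,0,1],[0,-0.0167,0,0,0,0,1],[0,-0.0417,0,0,0,0,1],[0,-0.0583,0,0,0,0,1],[0,-0.0583,-0.0667,0,0,0,1],[0,-0.0583,-0.1333,0,0,0,1],[0,-0.0583,-0.2,0,0,0,1],[0,-0.0583,-0.2,0,0,0,1],[0,-0.0583,-0.2,0,0,0,1]],
  ],
)

```text
time_s: 18.55
ee_pos: [0.6435, -0.107, 0.1449]
eef_rot: [-3.141, 0.001, -3.107]
force: [-0.8, -1.0, -0.5]
grip_width: 0.0005
grip_force: 0.0
```

Run:
```python
from push import *
from m import loc
P,im,W=wcloud(); cv2.imwrite('pics/w7.png',im); S=P[np.isfinite(P[...,2])]
L=loc(S,[575,-147.2,.035]); k=(abs(L[:,0]-70)<24)&(L[:,1]>60)
for lo,hi in((.041,.047),(.07,.08)):
    m=k&(S[:,2]>lo)&(S[:,2]<hi)&(L[:,1]<170); print(lo,m.sum(),np.percentile(np.c_[L,S[:,2]*1000][m],[1,50,99],axis=0).round(1))
```

```text
0.041 2132 [[ 50.6  86.6  41.3]
 [ 67.5 113.8  43.2]
 [ 90.6 157.3  45.3]]
0.07 314 [[ 62.9 113.9  70.5]
 [ 69.9 121.2  74.6]
 [ 78.5 129.5  76.1]]
```

View pics/w7.png

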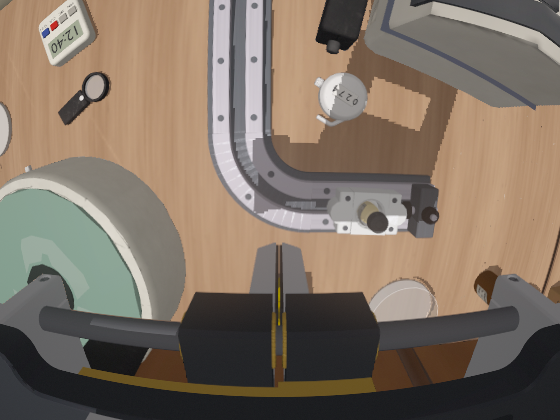

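The carrier at (370,213) sits with its nose against the bumper at (408,212). The vial is upright, with its cap at (376,222) and its top at 76 mm, and nothing else has moved. I'm handing in.

```bash
python3 -c "
from station import ctrl
print(ctrl.hand_in())"
```

```text
the job is handed in; nothing more can be done
None
```

The job is handed in: the vial stands in the carrier's well and the carrier rests against the bumper. I pressed it home with about 12.5 N at the tail for over a second. Allowing about 3 N for sliding friction, that is roughly 10 N at the stop.

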